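# Clip down the shoe-care box lid corner to corner

## Task

The lid is on the big white shoe-care box, but its four grey clips still stand up. Snap them fully down over the rim one at a time in opposite-corner order, so the lid seats evenly: any one first, next the one diagonally across from it, then the other two one after the other.

Things in the scene. Friction and masses are not known exactly. Their poses are not given: they have to be found in the camera images.
- clip_a_hinge (a point): Clip A of 4 equal grey clips on the lid of the biggest white box: robot side, left (+y) end when the box is square to the robot (it is turned up to 20 deg). C is diagonally opposite. Flap 49 mm from hinge to free end, 30 wide, 5 thick, end lip 18 mm down. Site: middle of hinge line, 92.5 mm above the shelf, fixed; axes x along flap to free end, y along hinge, z out of upper face.
- clip_b_hinge (a point): Clip B, same shape, point and axes as A: robot side, right (-y) end; D is diagonally opposite. All clips: tilt of z from vertical is the opening. 0 = shut, flap flat on the lid, upper face 95 mm above the shelf, lip outside the rim. Starts standing up 30 to 50 deg (stop at 57) and free ends point outwards to the box's long sides.
- clip_c_hinge (a point): Clip C, same as A: far side, right (-y) end; A is diagonally opposite. All clips: stays up when left alone; pressed straight down 24 mm out from the hinge it swings with 1 to 2 N, its lip meets the rim at about 21 deg open, takes about 5 N, and from about 12 deg down it snaps shut by itself and stays; let go sooner it springs back to 21 deg. The box is heavy and does not shift.
- clip_d_hinge (a point): Clip D, same as A: far side, left (+y) end; B is diagonally opposite. Lid 150 x 210 mm, flat top 90 mm above the shelf; hinge lines 34 mm either side of its long middle line, clip middles 68 mm either side of its centre along its length. A loose oval brush, 30 x 80 mm, 28 high, lies along the middle of the lid between the clips.

How it is judged:
By the outcome, as a careful person would: the job done as asked, in the order asked, and still so for the second after the job is handed in, with the robot touching nothing.
It also fails if it takes over 48 s, if anything falls off the work surface, if the arm or the gripper's body presses on something with over 40 N, if the wrist force passes 120 N, or if a joint passes its speed limit or range.

## Robot

A 6-joint arm with a two-finger parallel gripper is mounted at the origin on the work surface. World frame = base frame: x ahead of the robot, y to its left, z up, the work surface at z = 0. Lengths are in m, angles in rad, forces in N, time in s.
With the tool pointing down it reaches from about 0.35 to 0.775 m from the base axis. Payload 7.3 kg.
Tool frame: the origin (TCP) lies between the finger pads; the fingertips stand robot.tcp_to_tips ahead of it and the grasp point (between the pads) lies 2 mm behind it (robot.tcp_to_tips is the distance from the TCP to the fingertips, in m); y points along the fingers, x is the direction in which the jaws open and shut, and the axes are right-handed (so a half turn about y gives the same grasp; the last joint's range is limited). The gripper opens to 92 mm and grips with 3 to 60 N. Pads are 19 mm wide; open, the fingers measure 130 mm over their backs; the gripper's body (75 mm by 190 mm) begins 47 mm behind the grasp point.
Start: joints at [-1.302, 0.342, 1.524, -0, 1.275, -0.146], TCP at [0.212, -0.48, 0.244] pointing down, gripper open.
Joint ranges: [-2.53, 2.53], [-0.77, 2.02], [0.04, 2.7], [-1, 4.14], [0.28, 2.66], [-3.11, 3.11]. Speed limits (rad/s): [2.57, 2.57, 3.14, 3.14, 3.14, 3.14].

## Interface

Orientations are given as [roll, pitch, yaw] about the fixed x, y, z axes, in that order (R = Rz(yaw) Ry(pitch) Rx(roll)).
In Python, from cell import status, read_camera, get_calibration, robot gives the robot as it stands.
- The arm moves only by the shell command python3 -m creep 'ROWS' [FORCE]. ROWS is JSON, a list of rows, each an object of numbers: "dx", "dy", "dz": the shift along the tool's x, y, z in m; "rx", "ry", "rz": the turn, a rotation vector about the tool's x, y, z in rad; "gripper": the opening, from 0 (shut) to 1 (fully open). A call has 1 to 20 rows; each row is the pose to reach, as a shift and turn from the pose commanded when the call began, along the tool's axes at that moment; what a row does not reach only later rows make up. A row lasts 1/8 s, in which the tool goes at most 62.5 mm and 10.7 degrees, less where a joint would pass 70% of its speed; a pose out of reach is approached as far as the arm can. A call with a gripper value outside its range is refused whole. The fingers move at their own pace and stop on an object; FORCE is the grip in N (left out, the last holds). Time passes only in rows, so rows that repeat a pose let the fingers close. It gives the time, the measured TCP pose, the force and the opening at its end, in the units of the state.
- status.observe(): the state, without advancing time (a new reading comes with each control period).
- read_camera(name): name is "scene" or "top"; returns (picture, depth): 420x560x3 uint8, red, green, blue; 420x560 float32, m along the optical axis (not along the pixel's ray), 0 where there is no reading.
- get_calibration(name): a dict with "fx", "fy", "cx", "cy" (pixels), "xyz" and "rotation" of the camera in the world. Camera axes: x right, y down, z forward; pixel columns grow to the right and rows downward; lengths in m; the calibration is good to about 2 mm. A picture is of the moment at which its call begins. get_calibration takes no time and is no camera call.
- robot.hand_in(): hands the job in, once; it reports no verdict.
The state is a dict: "time": time; "qpos": joint angles; "qvel": joint speeds; "joint_efforts": joint torques, N m; "tool_pos": TCP position; "tool_rot": TCP orientation; "contact_force": force on the tool from outside, world axes, zero at the start; "torque": the same for the moment, N m; "opening": finger opening in m.
Only numpy, scipy, OpenCV 4.12 (cv2) and the standard library are available. Lean on these libraries where they do the work, as an engineer would, in place of code of your own. Each camera call takes 0.05 s, during which the arm holds its last target.

## Working session

There is one attempt and no reset: what is moved stays moved. The work goes in short steps, Python scripts to look and compute and a shell command to move; the robot and the scene stay as the last step left them, time stands still between calls to the robot, and variables do not carry over. Pictures are saved under pics/ and viewed, and the job is handed in when it is done.

```bash
mkdir -p pics; ls; python3 - <<'E'
from cell import status, read_camera, get_calibration, robot
import cv2,numpy as np
print(status.observe()); print(robot.tcp_to_tips)
for n in("scene","top"):
    p,d=read_camera(n); c=get_calibration(n); print(n,c)
    cv2.imwrite(f"pics/{n}0.png",p[...,::-1]); np.savez(f"{n}0.npz",p=p,d=d)
E
```

```text
pics
{'time': 0.0, 'qpos': array([-1.30200032e+00,  3.42749850e-01,  1.52500882e+00,  7.97714781e-06,
        1.27538825e+00, -1.45990655e-01]), 'qvel': array([ 4.47806295e-04,  1.11562942e-04,  1.02339563e-05, -1.15066433e-03,
        1.15514970e-03, -6.52423698e-04]), 'joint_efforts': array([ 8.67602284e-05, -4.31247103e+01, -2.44224751e+01,  7.18830898e-02,
        5.61777223e-02, -1.28199981e-04]), 'tool_pos': array([ 0.21149884, -0.48010499,  0.24303372]), 'tool_rot': array([-1.57056268e+00,  1.53662058e-03, -1.15601181e+00]), 'contact_force': array([ 0.53486204,  0.45333244, -0.63165365]), 'torque': array([0.02178819, 0.00616164, 0.01296549]), 'opening': 0.09207677304646146}
0.017
scene {'fx': 396.01347876968146, 'fy': 396.01347876968146, 'cx': 281.86253317745894, 'cy': 210.27815158647252, 'xyz': array([ 1.03329876, -0.06775606,  0.56099245]), 'rotation': array([-2.28897512, -0.02177747,  1.36740227])}
top {'fx': 488.0684499704891, 'fy': 488.0684499704891, 'cx': 284.9443378233714, 'cy': 212.99512842698832, 'xyz': array([0.46371683, 0.04225452, 0.83103084]), 'rotation': array([-2.98464426, -0.02370105, -1.56110806])}
```

View pics/scene0.png

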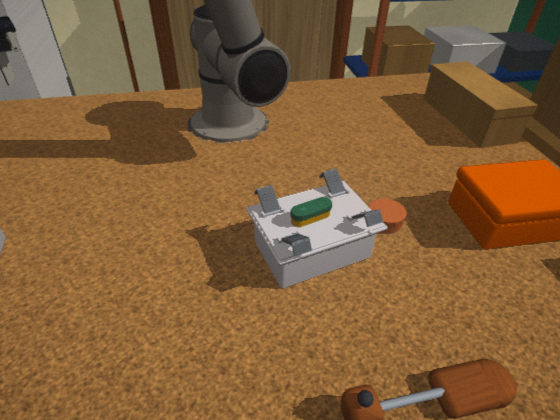

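View pics/top0.png

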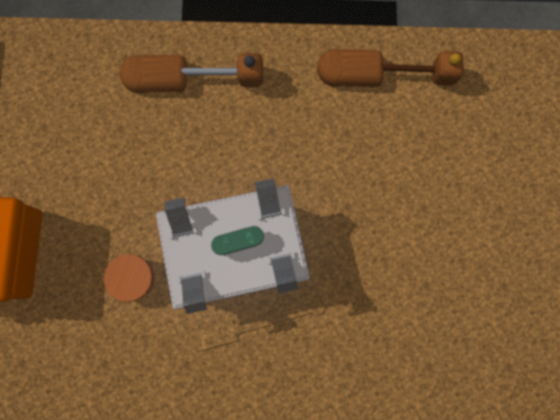

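The scene view shows the lid at about (318,215) with four raised clips. In the top view the white lid has corners near (158,212), (290,188), (308,278) and (174,306), the green brush is at (238,240), and the clips are at (178,215), (267,197), (284,273) and (193,293). Up in that picture is +x and left is +y.

```bash
cat > h.py <<'E'
import numpy as np,cv2
from scipy.spatial.transform import Rotation as R
from cell import status, read_camera, get_calibration, robot
def cloud(n,d):
    c=get_calibration(n); v,u=np.mgrid[:420,:560]
    P=np.stack([(u-c['cx'])/c['fx']*d,(v-c['cy'])/c['fy']*d,d],-1)
    return P@R.from_euler('xyz',c['rotation']).as_matrix().T+c['xyz']
def ray(n,uv,z):
    c=get_calibration(n); uv=np.atleast_2d(uv).astype(float)
    D=np.c_[(uv[:,0]-c['cx'])/c['fx'],(uv[:,1]-c['cy'])/c['fy'],np.ones(len(uv))]@R.from_euler('xyz',c['rotation']).as_matrix().T
    return c['xyz']+D*((z-c['xyz'][2])/D[:,2])[:,None]
E
python3 - <<'E'
from h import *
np.set_printoptions(precision=4,suppress=True)
f=np.load('top0.npz');p,d=f['p'],f['d'];W=cloud('top',d)
print('table z',np.median(W[330:400,50:500,2]))
s=p.max(-1).astype(int)-p.min(-1)
m=((s<40)&(p.min(-1)>110)&(W[...,2]>.08)&(W[...,2]<.1)).astype(np.uint8)
m[:150]=0;m[:,:140]=0;m[:,330:]=0
print(m.sum(),'lid z',np.median(W[m>0][:,2]))
r=cv2.minAreaRect(np.argwhere(m)[:,::-1].astype(np.float32));b=cv2.boxPoints(r);print(r,b)
C=ray('top',b,.09);print(C,np.linalg.norm(np.diff(C,axis=0),axis=1))
# in cloud: rect
r2=cv2.minAreaRect(W[m>0][:,:2].astype(np.float32));print('cloud rect',r2)
# all points of box above .085
k=(W[...,2]>.085)&(W[...,2]<.097);k[:150]=0;k[:,:140]=0;k[:,330:]=0
c=C.mean(0)
e=C-c
# long axis
L=max([C[1]-C[0],C[2]-C[1]],key=np.linalg.norm);L=L/np.linalg.norm(L)
if L[1]<0:L=-L
S=np.array([L[1],-L[0],0])
print('c',c,'L',L,'yaw',np.degrees(np.arctan2(-L[0],L[1])))
# heights above lid
Q=W-c; a=Q@S; l=Q@L
for nm,sx,sy in(('A',-1,1),('B',-1,-1),('C',1,-1),('D',1,1)):
    mm=(np.abs(l-68e-3*sy)<.011)&(a*sx>.0)&(a*sx<.1)&(W[...,2]>.1)
    mm2=(np.abs(l-68e-3*sy)<.03)&(a*sx>.0)&(a*sx<.1)&(W[...,2]>.1)
    x=a[mm]*sx;z=W[mm][:,2]; q=np.polyfit(x,z,1)
    print(nm,'n',mm.sum(),'open',np.degrees(np.arctan(q[0])),'x',x.min(),x.max(),'z',z.max(),'l range',np.percentile(l[mm2],[2,50,98]), 'z at hinge .034',np.polyval(q,.034),'hinge',(c+S*sx*.034+L*sy*.068)[:2])
bm=(p[...,1].astype(int)>p[...,0]+15)&(W[...,2]>.1)&(np.abs(a)<.05)&(np.abs(l)<.08)
print('brush',np.percentile(a[bm],[2,50,98]),np.percentile(l[bm],[2,50,98]),np.median(W[bm][:,2]))
E
```

```text
table z 0.0010187279811210703
8997 lid z 0.09089524706672913
((230.531494140625, 246.3292236328125), (98.01736450195312, 138.99794006347656), 78.19756317138672) [[152.4777 212.5718]
 [288.537  184.1415]
 [308.5853 280.0867]
 [172.5259 308.517 ]]
[[ 0.5791  0.2283  0.09  ]
 [ 0.6266  0.0207  0.09  ]
 [ 0.4793 -0.0108  0.09  ]
 [ 0.4355  0.1912  0.09  ]] [0.2129 0.1506 0.2067]
cloud rect ((0.5312333703041077, 0.10713282227516174), (0.1492236703634262, 0.20885346829891205), 12.946736335754395)
c [0.5301 0.1073 0.09  ] L [-0.223   0.9748 -0.    ] yaw 12.886141212494907
A n 492 open 15.313204768146768 x 0.031930476810571096 0.08447308380745472 z 0.124507726011579 l range [0.0523 0.0669 0.0818] z at hinge .034 0.10493495952171208 hinge [0.4818 0.1661]
B n 477 open 17.407860897604614 x 0.03431245003934215 0.08404352793228143 z 0.12604748316314696 l range [-0.0822 -0.0486 -0.0462] z at hinge .034 0.1046260061728949 hinge [0.5122 0.0335]
C n 448 open 19.612995327734215 x 0.03711500519681095 0.08695276870868639 z 0.12551160812695783 l range [-0.0831 -0.0659 -0.0397] z at hinge .034 0.1028123386662491 hinge [0.5784 0.0486]
D n 483 open 27.008667257848227 x 0.03525831631076882 0.08405741211702515 z 0.131807844991238 l range [0.0524 0.067  0.0817] z at hinge .034 0.10446730467423941 hinge [0.5481 0.1812]
brush [-0.0104  0.0027  0.0162] [-0.0471 -0.0122  0.0229] 0.118937169641679
```

```bash
cat >> h.py <<'E'
c0=np.array([.5307,.1072]);th=np.radians(12.95)
S=np.array([np.cos(th),np.sin(th)]);L=np.array([-np.sin(th),np.cos(th)])
SG=dict(A=(-1,1),B=(-1,-1),C=(1,-1),D=(1,1))
def press(n,r=.027): return c0+S*SG[n][0]*(.034+r)+L*SG[n][1]*.068
def go(n,tip,pos=None,rot=None):
    s=status.observe();pos=s['tool_pos'];rot=R.from_euler('xyz',s['tool_rot'])
    t=np.r_[press(n),tip+.017];g=R.from_euler('xyz',[-np.pi/2,0,th-np.pi/2])
    print(n,'target',t.round(4),'shift',rot.inv().apply(t-pos).round(4),'turn',(rot.inv()*g).as_rotvec().round(4))
E
python3 - <<'E'
from h import *
go('B',.16)
for n in 'ABCD':print(n,press(n),np.linalg.norm(press(n)))
E
```

```text
B target [0.4865 0.0273 0.177 ] shift [-0.3535  0.0667  0.4561] turn [-1.000e-04  1.888e-01 -1.400e-03]
A [0.45601263 0.15980035] 0.48320147783161815
B [0.48649032 0.02725937] 0.4872534292703003
C [0.60538737 0.05459965] 0.6078445457691796
D [0.57490968 0.18714063] 0.6046013196018781
```

```bash
python3 -m creep '[{"dx":-0.035,"dz":0.045,"ry":0.02,"gripper":0},{"dx":-0.07,"dz":0.09,"ry":0.04,"gripper":0},{"dx":-0.105,"dz":0.135,"ry":0.06,"gripper":0},{"dx":-0.14,"dz":0.18,"ry":0.08,"gripper":0},{"dx":-0.175,"dz":0.225,"ry":0.1,"gripper":0},{"dx":-0.21,"dz":0.27,"ry":0.12,"gripper":0},{"dx":-0.245,"dz":0.315,"ry":0.14,"gripper":0},{"dx":-0.28,"dz":0.36,"ry":0.16,"gripper":0},{"dx":-0.315,"dz":0.405,"ry":0.18,"gripper":0},{"dx":-0.3535,"dz":0.456,"ry":0.189,"gripper":0},{"dx":-0.3535,"dz":0.456,"ry":0.189,"gripper":0},{"dx":-0.3535,"dz":0.456,"ry":0.189,"gripper":0},{"dx":-0.3535,"dy":0.03,"dz":0.456,"ry":0.189,"gripper":0},{"dx":-0.3535,"dy":0.06,"dz":0.456,"ry":0.189,"gripper":0},{"dx":-0.3535,"dy":0.066,"dz":0.456,"ry":0.189,"gripper":0},{"dx":-0.3535,"dy":0.066,"dz":0.456,"ry":0.189,"gripper":0}]'
python3 - <<'E'
from h import *
go('B',.095)
for n in("scene","top"):
    p,d=read_camera(n); cv2.imwrite(f"pics/{n}1.png",cv2.resize(p[150:330,120:480,::-1],None,fx=2,fy=2))
E
```

```text
B target [0.4865 0.0273 0.112 ] shift [-0.3534  0.1317  0.4561] turn [-1.000e-04  1.888e-01 -1.400e-03]invalid input at $[0]: expected keys dx, dy, dz, rx, ry, rz, gripper
```

View pics/scene1.png

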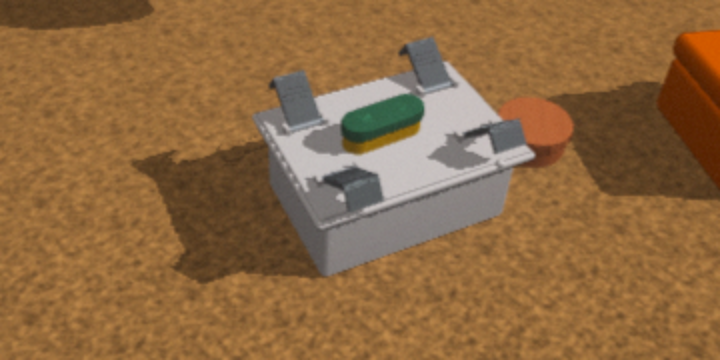

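View pics/top1.png

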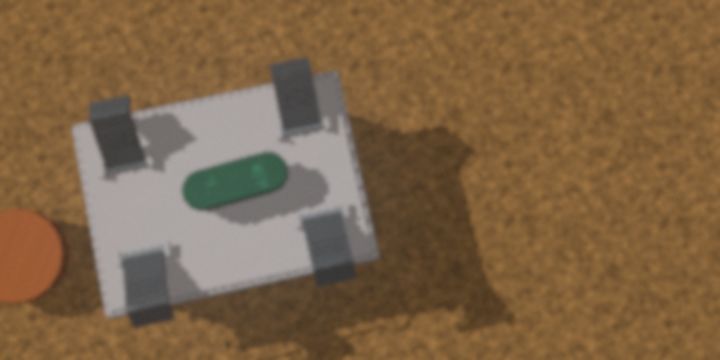

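Every row needs all seven keys, so the call was refused and nothing moved. The pictures still show four raised clips. I'll send the move again with full rows.

```bash
python3 -m creep '[{"dx":-0.035,"dy":0,"dz":0.045,"rx":0,"ry":0.02,"rz":0,"gripper":0},{"dx":-0.07,"dy":0,"dz":0.09,"rx":0,"ry":0.04,"rz":0,"gripper":0},{"dx":-0.105,"dy":0,"dz":0.135,"rx":0,"ry":0.06,"rz":0,"gripper":0},{"dx":-0.14,"dy":0,"dz":0.18,"rx":0,"ry":0.08,"rz":0,"gripper":0},{"dx":-0.175,"dy":0,"dz":0.225,"rx":0,"ry":0.1,"rz":0,"gripper":0},{"dx":-0.21,"dy":0,"dz":0.27,"rx":0,"ry":0.12,"rz":0,"gripper":0},{"dx":-0.245,"dy":0,"dz":0.315,"rx":0,"ry":0.14,"rz":0,"gripper":0},{"dx":-0.28,"dy":0,"dz":0.36,"rx":0,"ry":0.16,"rz":0,"gripper":0},{"dx":-0.315,"dy":0,"dz":0.405,"rx":0,"ry":0.18,"rz":0,"gripper":0},{"dx":-0.3535,"dy":0,"dz":0.456,"rx":0,"ry":0.189,"rz":0,"gripper":0},{"dx":-0.3535,"dy":0,"dz":0.456,"rx":0,"ry":0.189,"rz":0,"gripper":0},{"dx":-0.3535,"dy":0.02,"dz":0.456,"rx":0,"ry":0.189,"rz":0,"gripper":0},{"dx":-0.3535,"dy":0.045,"dz":0.456,"rx":0,"ry":0.189,"rz":0,"gripper":0},{"dx":-0.3535,"dy":0.066,"dz":0.456,"rx":0,"ry":0.189,"rz":0,"gripper":0},{"dx":-0.3535,"dy":0.066,"dz":0.456,"rx":0,"ry":0.189,"rz":0,"gripper":0}]'
python3 - <<'E'
from h import *
go('B',.095); print(status.observe())
for n in("scene","top"):
    p,d=read_camera(n); cv2.imwrite(f"pics/{n}2.png",cv2.resize(p[100:330,120:480,::-1],None,fx=2,fy=2))
E
```

```text
time: 2.08
tool_pos: [0.4851, 0.0261, 0.1765]
tool_rot: [-1.575, 0.001, -1.346]
contact_force: [0.1, 0.2, 0.6]
opening: 0.0007
B target [0.4865 0.0273 0.112 ] shift [-0.0008  0.0645  0.0018] turn [ 0.0037 -0.0011 -0.0009]
{'time': 2.075, 'qpos': array([-1.03980390e-01,  3.41941635e-01,  1.72707297e+00, -3.99475719e-04,
        1.07639206e+00,  1.24210157e+00]), 'qvel': array([ 0.00507409, -0.02463425, -0.04711675,  0.00319666,  0.02403011,
        0.00323586]), 'joint_efforts': array([ 4.27692162e-02, -3.94840157e+01, -2.10991412e+01,  5.18945139e-02,
       -3.34900897e-01, -4.50001156e-03]), 'tool_pos': array([0.48514989, 0.02607977, 0.17647161]), 'tool_rot': array([-1.57451946e+00,  8.99072458e-04, -1.34589341e+00]), 'contact_force': array([0.11344344, 0.17572072, 0.58463082]), 'torque': array([0.04393637, 0.0061422 , 0.01866985]), 'opening': 0.0006729119482439441}
```

View pics/scene2.png

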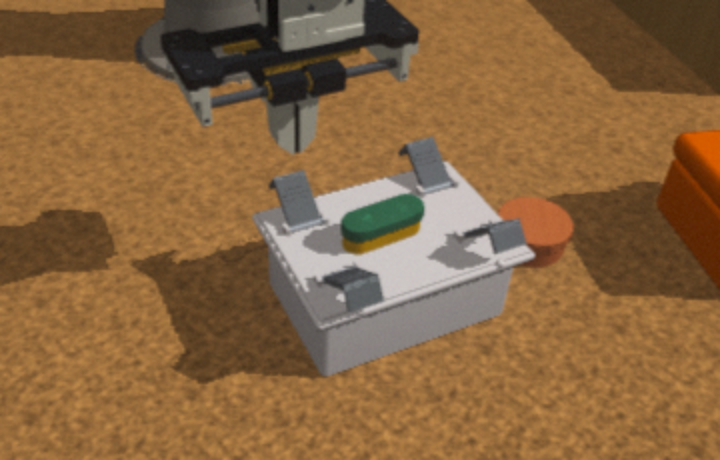

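View pics/top2.png

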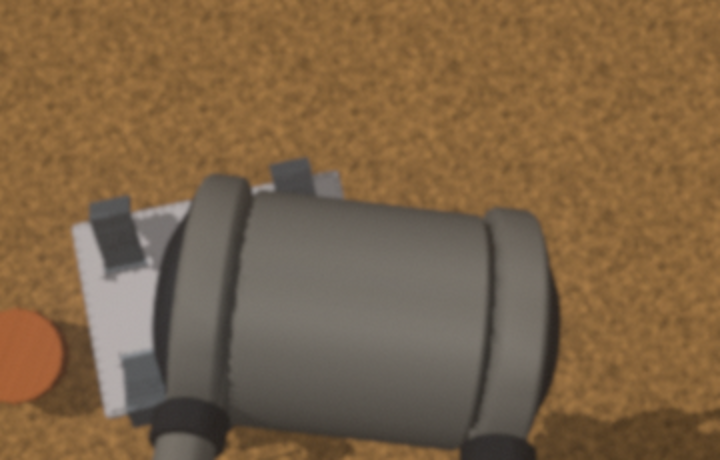

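The closed fingers are at scene crop (295,145), above clip B at (298,200), and all four clips are still up. The force reads near zero. Next I press B down slowly.

```bash
python3 -m creep '[{"dx":-0.001,"dy":0.02,"dz":0.002,"rx":0,"ry":0,"rz":0,"gripper":0},{"dx":-0.001,"dy":0.03,"dz":0.002,"rx":0,"ry":0,"rz":0,"gripper":0},{"dx":-0.001,"dy":0.036,"dz":0.002,"rx":0,"ry":0,"rz":0,"gripper":0},{"dx":-0.001,"dy":0.042,"dz":0.002,"rx":0,"ry":0,"rz":0,"gripper":0},{"dx":-0.001,"dy":0.047,"dz":0.002,"rx":0,"ry":0,"rz":0,"gripper":0},{"dx":-0.001,"dy":0.052,"dz":0.002,"rx":0,"ry":0,"rz":0,"gripper":0},{"dx":-0.001,"dy":0.056,"dz":0.002,"rx":0,"ry":0,"rz":0,"gripper":0}]'
python3 -m creep '[{"dx":0,"dy":0.003,"dz":0,"rx":0,"ry":0,"rz":0,"gripper":0},{"dx":0,"dy":0.006,"dz":0,"rx":0,"ry":0,"rz":0,"gripper":0},{"dx":0,"dy":0.006,"dz":0,"rx":0,"ry":0,"rz":0,"gripper":0}]'
python3 - <<'E'
from h import *
go('B',.095)
for n in("scene",):
    p,d=read_camera(n); cv2.imwrite(f"pics/{n}3.png",cv2.resize(p[150:300,200:440,::-1],None,fx=3,fy=3))
E
```

```text
time: 3.05
tool_pos: [0.4881, 0.0282, 0.1219]
tool_rot: [-1.571, -0.0, -1.345]
contact_force: [-3.1, -0.4, 7.3]
opening: 0.0003
time: 3.42
tool_pos: [0.4882, 0.0283, 0.1154]
tool_rot: [-1.571, 0.0, -1.345]
contact_force: [-0.1, 0.3, 0.7]
opening: -0.0001
B target [0.4865 0.0273 0.112 ] shift [ 0.0006  0.0034 -0.0018] turn [ 0.0002 -0.0003 -0.0001]
```

View pics/scene3.png

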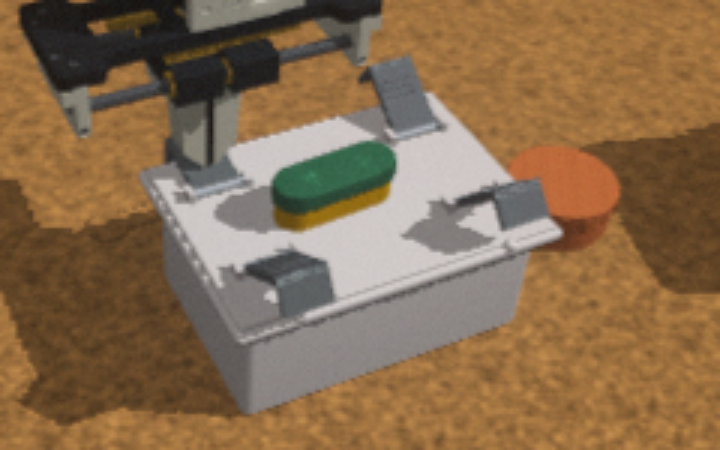

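B at crop (215,178) lies flat and the force fell from 7.3 N to 0.7 N, so it has snapped. A, C and D are still up. D is next.

```bash
python3 -m creep '[{"dx":0,"dy":-0.05,"dz":0,"rx":0,"ry":0,"rz":0,"gripper":0},{"dx":0,"dy":-0.075,"dz":0,"rx":0,"ry":0,"rz":0,"gripper":0},{"dx":-0.035,"dy":-0.075,"dz":0.03,"rx":0,"ry":0,"rz":0,"gripper":0},{"dx":-0.07,"dy":-0.075,"dz":0.06,"rx":0,"ry":0,"rz":0,"gripper":0},{"dx":-0.105,"dy":-0.075,"dz":0.09,"rx":0,"ry":0,"rz":0,"gripper":0},{"dx":-0.1355,"dy":-0.075,"dz":0.12,"rx":0,"ry":0,"rz":0,"gripper":0},{"dx":-0.1355,"dy":-0.065,"dz":0.12,"rx":0,"ry":0,"rz":0,"gripper":0},{"dx":-0.1355,"dy":-0.06,"dz":0.12,"rx":0,"ry":0,"rz":0,"gripper":0},{"dx":-0.1355,"dy":-0.06,"dz":0.12,"rx":0,"ry":0,"rz":0,"gripper":0}]'
python3 - <<'E'
from h import *
go('D',.095)
for n in("scene",):
    p,d=read_camera(n); cv2.imwrite(f"pics/{n}4.png",cv2.resize(p[130:300,200:440,::-1],None,fx=3,fy=3))
E
```

```text
time: 4.6
tool_pos: [0.5741, 0.1861, 0.1751]
tool_rot: [-1.573, -0.0, -1.346]
contact_force: [-0.4, 0.2, 0.1]
opening: 0.0004
D target [0.5749 0.1871 0.112 ] shift [-0.0009  0.0631  0.0011] turn [ 0.0018 -0.0012  0.0002]
```

View pics/scene4.png

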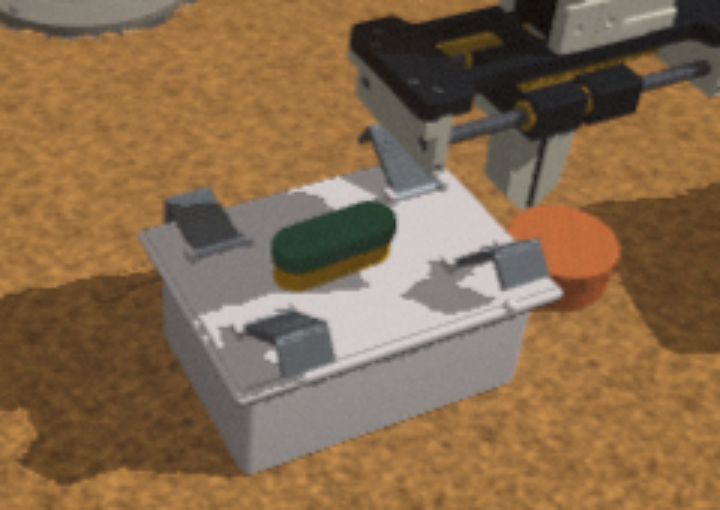

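B at crop (205,222) has sprung back to a partly open angle. It had not passed its snap point, so nothing is shut yet. D may therefore go first, pressed until it is firmly seated, and B second.

```bash
python3 -m creep '[{"dx":-0.001,"dy":0.02,"dz":0.001,"rx":0,"ry":0,"rz":0,"gripper":0},{"dx":-0.001,"dy":0.03,"dz":0.001,"rx":0,"ry":0,"rz":0,"gripper":0},{"dx":-0.001,"dy":0.036,"dz":0.001,"rx":0,"ry":0,"rz":0,"gripper":0},{"dx":-0.001,"dy":0.042,"dz":0.001,"rx":0,"ry":0,"rz":0,"gripper":0},{"dx":-0.001,"dy":0.047,"dz":0.001,"rx":0,"ry":0,"rz":0,"gripper":0},{"dx":-0.001,"dy":0.052,"dz":0.001,"rx":0,"ry":0,"rz":0,"gripper":0},{"dx":-0.001,"dy":0.056,"dz":0.001,"rx":0,"ry":0,"rz":0,"gripper":0},{"dx":-0.001,"dy":0.059,"dz":0.001,"rx":0,"ry":0,"rz":0,"gripper":0},{"dx":-0.001,"dy":0.061,"dz":0.001,"rx":0,"ry":0,"rz":0,"gripper":0},{"dx":-0.001,"dy":0.061,"dz":0.001,"rx":0,"ry":0,"rz":0,"gripper":0}]'
python3 -m creep '[{"dx":0,"dy":0.001,"dz":0,"rx":0,"ry":0,"rz":0,"gripper":0},{"dx":0,"dy":0.0015,"dz":0,"rx":0,"ry":0,"rz":0,"gripper":0},{"dx":0,"dy":0.0015,"dz":0,"rx":0,"ry":0,"rz":0,"gripper":0}]'
python3 - <<'E'
from h import *
go('D',.095)
for n in("scene",):
    p,d=read_camera(n); cv2.imwrite(f"pics/{n}5.png",cv2.resize(p[130:300,200:440,::-1],None,fx=3,fy=3))
E
```

```text
time: 5.9
tool_pos: [0.575, 0.1883, 0.1141]
tool_rot: [-1.572, -0.0, -1.345]
contact_force: [-0.8, -0.1, -0.2]
opening: 0.0002
time: 6.28
tool_pos: [0.5755, 0.1883, 0.1131]
tool_rot: [-1.571, -0.0, -1.345]
contact_force: [0.4, 0.0, 0.0]
opening: 0.0003
D target [0.5749 0.1871 0.112 ] shift [ 0.001   0.0011 -0.0009] turn [ 0.0001 -0.0002  0.0001]
```

View pics/scene5.png

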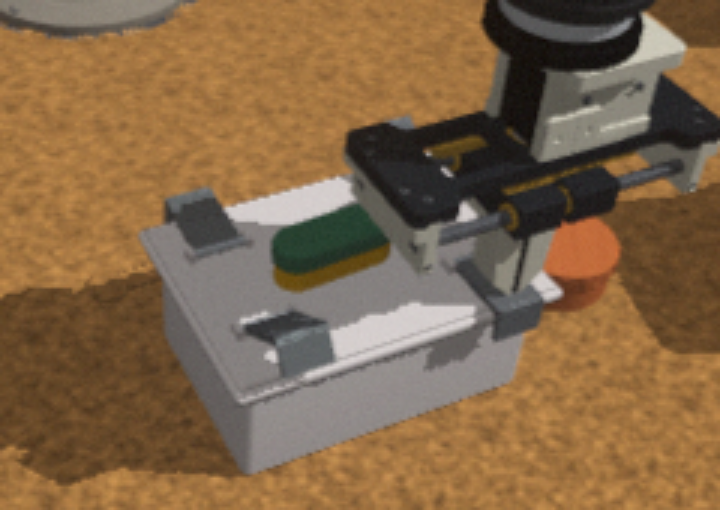

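D at crop (500,305) is flat with its lip outside the rim, and the force is about 0 with the tips at 96 mm, so it has snapped. Now back to B, pressing slightly farther out and deeper.

```bash
python3 -m creep '[{"dx":0,"dy":-0.05,"dz":0,"rx":0,"ry":0,"rz":0,"gripper":0},{"dx":0,"dy":-0.07,"dz":0,"rx":0,"ry":0,"rz":0,"gripper":0},{"dx":0.035,"dy":-0.07,"dz":-0.03,"rx":0,"ry":0,"rz":0,"gripper":0},{"dx":0.07,"dy":-0.07,"dz":-0.06,"rx":0,"ry":0,"rz":0,"gripper":0},{"dx":0.105,"dy":-0.07,"dz":-0.09,"rx":0,"ry":0,"rz":0,"gripper":0},{"dx":0.137,"dy":-0.07,"dz":-0.125,"rx":0,"ry":0,"rz":0,"gripper":0},{"dx":0.137,"dy":-0.06,"dz":-0.125,"rx":0,"ry":0,"rz":0,"gripper":0},{"dx":0.137,"dy":-0.05,"dz":-0.125,"rx":0,"ry":0,"rz":0,"gripper":0},{"dx":0.137,"dy":-0.05,"dz":-0.125,"rx":0,"ry":0,"rz":0,"gripper":0}]'
python3 - <<'E'
from h import *
go('B',.095)
for n in("scene",):
    p,d=read_camera(n); cv2.imwrite(f"pics/{n}6.png",cv2.resize(p[130:300,200:440,::-1],None,fx=3,fy=3))
E
```

```text
time: 7.45
tool_pos: [0.4843, 0.0276, 0.1622]
tool_rot: [-1.572, 0.001, -1.344]
contact_force: [0.6, 0.3, 0.3]
opening: 0.0005
B target [0.4865 0.0273 0.112 ] shift [0.0009 0.0502 0.0021] turn [ 0.0017  0.0008 -0.0007]
```

View pics/scene6.png

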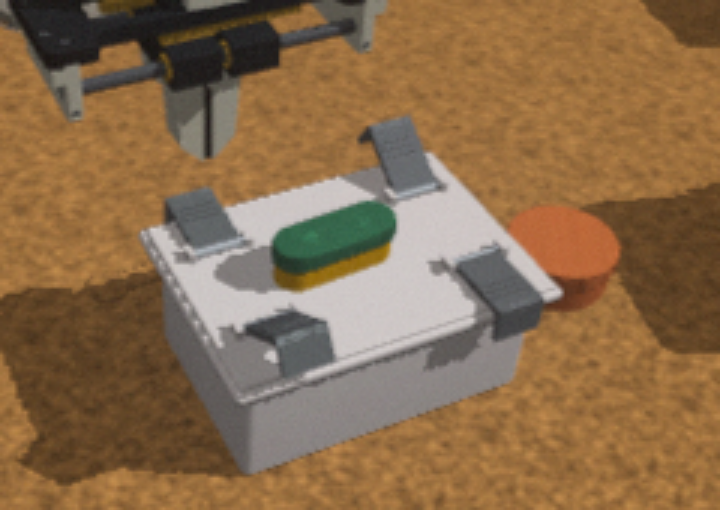

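D at crop (500,285) stays flat, while B at (205,220) is partly open. Next is B.

```bash
python3 -m creep '[{"dx":0.001,"dy":0.02,"dz":0,"rx":0,"ry":0,"rz":0,"gripper":0},{"dx":0.001,"dy":0.03,"dz":0,"rx":0,"ry":0,"rz":0,"gripper":0},{"dx":0.001,"dy":0.036,"dz":0,"rx":0,"ry":0,"rz":0,"gripper":0},{"dx":0.001,"dy":0.041,"dz":0,"rx":0,"ry":0,"rz":0,"gripper":0},{"dx":0.001,"dy":0.044,"dz":0,"rx":0,"ry":0,"rz":0,"gripper":0},{"dx":0.001,"dy":0.047,"dz":0,"rx":0,"ry":0,"rz":0,"gripper":0},{"dx":0.001,"dy":0.0495,"dz":0,"rx":0,"ry":0,"rz":0,"gripper":0},{"dx":0.001,"dy":0.0495,"dz":0,"rx":0,"ry":0,"rz":0,"gripper":0},{"dx":0.001,"dy":0.0495,"dz":0,"rx":0,"ry":0,"rz":0,"gripper":0}]'
python3 - <<'E'
from h import *
go('B',.095)
for n in("scene",):
    p,d=read_camera(n); cv2.imwrite(f"pics/{n}7.png",cv2.resize(p[130:300,200:440,::-1],None,fx=3,fy=3))
E
```

```text
time: 8.62
tool_pos: [0.4847, 0.0258, 0.1138]
tool_rot: [-1.571, -0.0, -1.345]
contact_force: [-0.8, -0.4, 0.7]
opening: 0.0008
B target [0.4865 0.0273 0.112 ] shift [-0.001   0.0018  0.0021] turn [-0.0002 -0.0002  0.0002]
```

View pics/scene7.png

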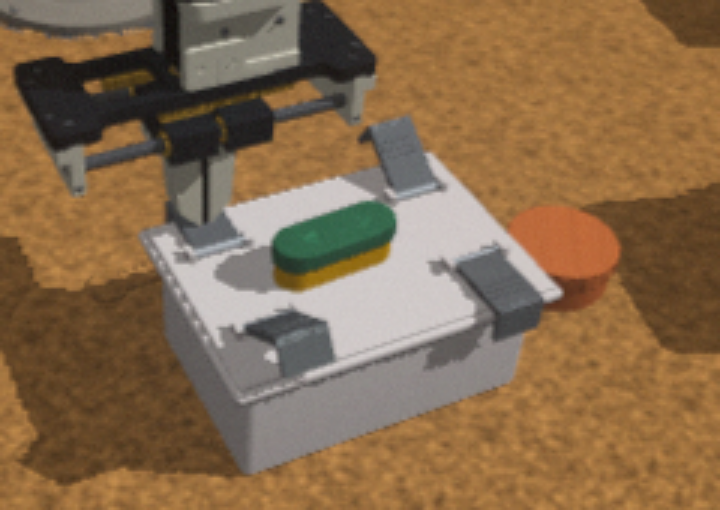

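B looks flat at crop (210,230). I'll press 2.5 mm deeper to be sure, then lift to check.

```bash
python3 -m creep '[{"dx":0,"dy":0.0015,"dz":0,"rx":0,"ry":0,"rz":0,"gripper":0},{"dx":0,"dy":0.0025,"dz":0,"rx":0,"ry":0,"rz":0,"gripper":0},{"dx":0,"dy":0.0025,"dz":0,"rx":0,"ry":0,"rz":0,"gripper":0}]'
python3 -m creep '[{"dx":0,"dy":-0.03,"dz":0,"rx":0,"ry":0,"rz":0,"gripper":0},{"dx":0,"dy":-0.07,"dz":0,"rx":0,"ry":0,"rz":0,"gripper":0},{"dx":0,"dy":-0.07,"dz":0,"rx":0,"ry":0,"rz":0,"gripper":0}]'
python3 - <<'E'
from h import *
go('A',.15);go('C',.15)
for n in("scene",):
    p,d=read_camera(n); cv2.imwrite(f"pics/{n}8.png",cv2.resize(p[130:300,200:440,::-1],None,fx=3,fy=3))
E
```

```text
time: 9.05
tool_pos: [0.4848, 0.0258, 0.112]
tool_rot: [-1.57, -0.0, -1.345]
contact_force: [-3.2, -0.9, 8.4]
opening: 0.0002
time: 9.43
tool_pos: [0.4863, 0.0257, 0.1838]
tool_rot: [-1.565, -0.002, -1.345]
contact_force: [0.2, -0.2, 0.4]
opening: 0.0005
A target [0.456  0.1598 0.167 ] shift [-0.1375  0.0166  0.0004] turn [-0.0059 -0.0001  0.0021]
C target [0.6054 0.0546 0.167 ] shift [-0.0015  0.0176  0.1224] turn [-0.0059 -0.0001  0.0021]
```

View pics/scene8.png

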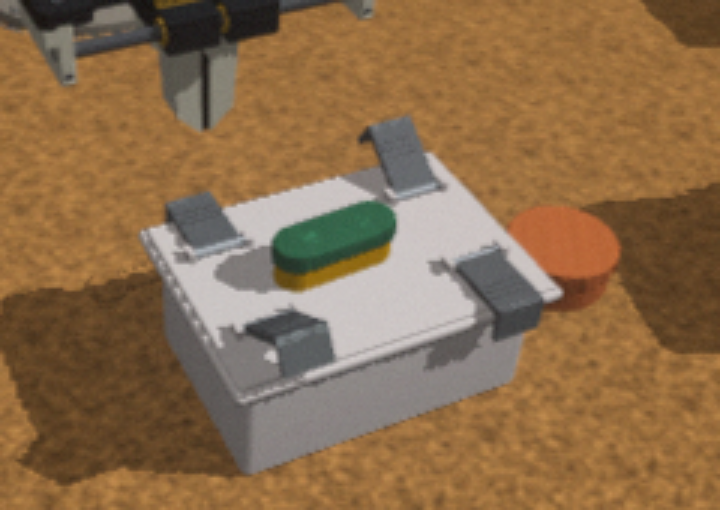

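B's outer end at crop (190,200) looks low, but the picture doesn't settle it, so I'll measure each flap's slope from depth.

```bash
cat > meas.py <<'E'
from h import *
np.set_printoptions(precision=1,suppress=True)
p,d=read_camera('scene');W=cloud('scene',d)
q=W[...,:2]-c0
for n,(sx,sy) in SG.items():
    a=q@S*sx-.034;l=q@L*sy-.068
    z=W[...,2]
    m=(np.abs(l)<.010)&(a>-.005)&(a<.065)&(z>.06)&(z<.15)&(d>0)
    a_,z_=a[m]*1e3,z[m]*1e3
    b=np.arange(-2,62,6);print(n,[(int(x),round(float(np.median(z_[(a_>=x)&(a_<x+6)])),1)) for x in b if ((a_>=x)&(a_<x+6)).sum()>2])
E
python3 meas.py
```

```text
A [(-2, 96.5), (4, 100.4), (10, 104.3), (16, 108.6), (22, 113.1), (28, 116.3), (34, 119.9)]
B [(-2, 95.1), (4, 95.6), (10, 95.2), (16, 95.1), (22, 95.5), (28, 95.7), (34, 95.4), (40, 95.6), (46, 95.1)]
C [(-2, 96.2), (4, 100.8), (10, 103.9), (16, 91.3), (22, 113.8), (28, 67.9), (34, 120.8), (40, 115.1), (46, 108.7)]
D [(-2, 95.8), (4, 95.7), (10, 95.7), (16, 95.8), (22, 96.3), (28, 96.3), (34, 97.1), (40, 96.7), (46, 87.2)]
```

B is flat at 95.3 mm, so it is shut, though it may only have stood a few degrees open before. D rises to about 97 mm at its end, so I'll press it firmly too. That doesn't affect the order, since B and D are one diagonal pair.

```bash
python3 -m creep '[{"dx":-0.035,"dy":0,"dz":0.03,"rx":0,"ry":0,"rz":0,"gripper":0},{"dx":-0.07,"dy":0,"dz":0.06,"rx":0,"ry":0,"rz":0,"gripper":0},{"dx":-0.105,"dy":0,"dz":0.09,"rx":0,"ry":0,"rz":0,"gripper":0},{"dx":-0.137,"dy":0,"dz":0.127,"rx":0,"ry":0,"rz":0,"gripper":0},{"dx":-0.137,"dy":0.03,"dz":0.127,"rx":0,"ry":0,"rz":0,"gripper":0},{"dx":-0.137,"dy":0.055,"dz":0.127,"rx":0,"ry":0,"rz":0,"gripper":0},{"dx":-0.137,"dy":0.064,"dz":0.127,"rx":0,"ry":0,"rz":0,"gripper":0},{"dx":-0.137,"dy":0.068,"dz":0.127,"rx":0,"ry":0,"rz":0,"gripper":0},{"dx":-0.137,"dy":0.07,"dz":0.127,"rx":0,"ry":0,"rz":0,"gripper":0},{"dx":-0.137,"dy":0.0705,"dz":0.127,"rx":0,"ry":0,"rz":0,"gripper":0},{"dx":-0.137,"dy":0.0705,"dz":0.127,"rx":0,"ry":0,"rz":0,"gripper":0}]'
```

```text
time: 10.9
tool_pos: [0.5778, 0.1877, 0.1122]
tool_rot: [-1.57, -0.0, -1.345]
contact_force: [-3.6, -1.1, 5.2]
opening: 0.0006
```

D is held at 95 mm with 5 N. Now I lift off, check, and go to A.

```bash
python3 -m creep '[{"dx":0,"dy":-0.04,"dz":0,"rx":0,"ry":0,"rz":0,"gripper":0},{"dx":0,"dy":-0.07,"dz":0,"rx":0,"ry":0,"rz":0,"gripper":0},{"dx":0,"dy":-0.07,"dz":-0.04,"rx":0,"ry":0,"rz":0,"gripper":0},{"dx":0,"dy":-0.07,"dz":-0.085,"rx":0,"ry":0,"rz":0,"gripper":0},{"dx":0,"dy":-0.07,"dz":-0.125,"rx":0,"ry":0,"rz":0,"gripper":0},{"dx":0,"dy":-0.065,"dz":-0.125,"rx":0,"ry":0,"rz":0,"gripper":0},{"dx":0,"dy":-0.06,"dz":-0.125,"rx":0,"ry":0,"rz":0,"gripper":0},{"dx":0,"dy":-0.06,"dz":-0.125,"rx":0,"ry":0,"rz":0,"gripper":0}]'
python3 meas.py
python3 - <<'E'
from h import *
go('A',.095)
E
```

```text
time: 11.9
tool_pos: [0.4568, 0.1599, 0.1704]
tool_rot: [-1.571, -0.0, -1.345]
contact_force: [-0.2, 0.6, 0.3]
opening: 0.0006
A [(-2, 96.5), (4, 100.3), (10, 104.9), (16, 108.9), (22, 113.1), (28, 117.6), (34, 120.8)]
B [(-2, 95.6), (4, 95.4), (10, 95.4), (16, 95.2), (22, 95.4), (28, 95.9), (34, 95.8), (40, 95.4), (46, 94.7)]
C [(-2, 96.5), (4, 101.7), (10, 103.9), (16, 110.3), (22, 114.0), (28, 67.1), (34, 121.0), (40, 115.3), (46, 108.6)]
D [(-2, 95.6), (4, 95.4), (10, 95.5), (16, 95.3), (22, 96.0), (28, 95.4), (34, 95.8), (40, 95.8), (46, 86.8)]
A target [0.456  0.1598 0.112 ] shift [-0.0001  0.0584 -0.0008] turn [-0.0001 -0.0004  0.0001]
```

B and D are both flat at 95.5 mm, and A and C are still up. Now press A, to 94.5 mm.

```bash
python3 -m creep '[{"dx":0,"dy":0.02,"dz":-0.003,"rx":0,"ry":0,"rz":0,"gripper":0},{"dx":0,"dy":0.027,"dz":-0.003,"rx":0,"ry":0,"rz":0,"gripper":0},{"dx":0,"dy":0.034,"dz":-0.003,"rx":0,"ry":0,"rz":0,"gripper":0},{"dx":0,"dy":0.04,"dz":-0.003,"rx":0,"ry":0,"rz":0,"gripper":0},{"dx":0,"dy":0.045,"dz":-0.003,"rx":0,"ry":0,"rz":0,"gripper":0},{"dx":0,"dy":0.05,"dz":-0.003,"rx":0,"ry":0,"rz":0,"gripper":0},{"dx":0,"dy":0.054,"dz":-0.003,"rx":0,"ry":0,"rz":0,"gripper":0},{"dx":0,"dy":0.057,"dz":-0.003,"rx":0,"ry":0,"rz":0,"gripper":0},{"dx":0,"dy":0.059,"dz":-0.003,"rx":0,"ry":0,"rz":0,"gripper":0},{"dx":0,"dy":0.059,"dz":-0.003,"rx":0,"ry":0,"rz":0,"gripper":0}]'
```

```text
time: 13.2
tool_pos: [0.4529, 0.1592, 0.1121]
tool_rot: [-1.571, -0.0, -1.345]
contact_force: [-3.1, -1.1, 5.6]
opening: 0.0006
```

```bash
python3 -m creep '[{"dx":0,"dy":-0.04,"dz":0,"rx":0,"ry":0,"rz":0,"gripper":0},{"dx":0,"dy":-0.07,"dz":0,"rx":0,"ry":0,"rz":0,"gripper":0},{"dx":0.035,"dy":-0.07,"dz":0.03,"rx":0,"ry":0,"rz":0,"gripper":0},{"dx":0.07,"dy":-0.07,"dz":0.06,"rx":0,"ry":0,"rz":0,"gripper":0},{"dx":0.105,"dy":-0.07,"dz":0.09,"rx":0,"ry":0,"rz":0,"gripper":0},{"dx":0.136,"dy":-0.07,"dz":0.128,"rx":0,"ry":0,"rz":0,"gripper":0},{"dx":0.136,"dy":-0.06,"dz":0.128,"rx":0,"ry":0,"rz":0,"gripper":0},{"dx":0.136,"dy":-0.06,"dz":0.128,"rx":0,"ry":0,"rz":0,"gripper":0}]'
python3 meas.py
python3 - <<'E'
from h import *
go('C',.095)
E
```

```text
time: 14.2
tool_pos: [0.607, 0.0555, 0.1701]
tool_rot: [-1.574, 0.001, -1.345]
contact_force: [-0.2, -0.2, -0.6]
opening: 0.0005
A [(-2, 95.5), (4, 94.8), (10, 95.5), (16, 95.8), (40, 96.2)]
B [(-2, 95.6), (4, 95.2), (10, 95.3), (16, 95.3), (34, 96.1), (40, 95.1), (46, 94.4)]
C [(-2, 96.2), (4, 101.2), (10, 103.2), (16, 109.4), (22, 113.5), (28, 67.7), (34, 120.5), (40, 114.8), (46, 108.2)]
D [(-2, 95.3), (4, 96.1), (10, 95.7), (16, 95.4), (22, 95.7), (28, 95.2), (34, 96.0), (40, 95.5), (46, 86.7)]
C target [0.6054 0.0546 0.112 ] shift [ 0.0008  0.0589 -0.0017] turn [ 0.0022  0.0002 -0.0007]
```

A is flat at about 95.5 mm. Now C.

```bash
python3 -m creep '[{"dx":0,"dy":0.02,"dz":0,"rx":0,"ry":0,"rz":0,"gripper":0},{"dx":0,"dy":0.027,"dz":0,"rx":0,"ry":0,"rz":0,"gripper":0},{"dx":0,"dy":0.034,"dz":0,"rx":0,"ry":0,"rz":0,"gripper":0},{"dx":0,"dy":0.04,"dz":0,"rx":0,"ry":0,"rz":0,"gripper":0},{"dx":0,"dy":0.045,"dz":0,"rx":0,"ry":0,"rz":0,"gripper":0},{"dx":0,"dy":0.05,"dz":0,"rx":0,"ry":0,"rz":0,"gripper":0},{"dx":0,"dy":0.054,"dz":0,"rx":0,"ry":0,"rz":0,"gripper":0},{"dx":0,"dy":0.057,"dz":0,"rx":0,"ry":0,"rz":0,"gripper":0},{"dx":0,"dy":0.0595,"dz":0,"rx":0,"ry":0,"rz":0,"gripper":0},{"dx":0,"dy":0.0595,"dz":0,"rx":0,"ry":0,"rz":0,"gripper":0}]'
python3 -m creep '[{"dx":0,"dy":-0.04,"dz":0,"rx":0,"ry":0,"rz":0,"gripper":0},{"dx":0,"dy":-0.08,"dz":0,"rx":0,"ry":0,"rz":0,"gripper":0},{"dx":0.04,"dy":-0.11,"dz":0,"rx":0,"ry":0,"rz":0,"gripper":0},{"dx":0.09,"dy":-0.13,"dz":0,"rx":0,"ry":0,"rz":0,"gripper":0},{"dx":0.14,"dy":-0.13,"dz":0,"rx":0,"ry":0,"rz":0,"gripper":0},{"dx":0.19,"dy":-0.13,"dz":0,"rx":0,"ry":0,"rz":0,"gripper":0},{"dx":0.19,"dy":-0.13,"dz":0,"rx":0,"ry":0,"rz":0,"gripper":0},{"dx":0.19,"dy":-0.13,"dz":0,"rx":0,"ry":0,"rz":0,"gripper":0}]'
python3 meas.py
python3 - <<'E'
from h import *
for n in("scene","top"):
    p,d=read_camera(n); cv2.imwrite(f"pics/{n}9.png",p[...,::-1] if n=='top' else cv2.resize(p[130:300,200:440,::-1],None,fx=3,fy=3))
E
```

```text
time: 15.5
tool_pos: [0.6079, 0.0552, 0.1122]
tool_rot: [-1.572, -0.0, -1.345]
contact_force: [-1.0, -1.1, 3.8]
opening: 0.0003
time: 16.5
tool_pos: [0.6504, -0.1295, 0.2415]
tool_rot: [-1.572, 0.001, -1.345]
contact_force: [-0.7, -0.3, 0.4]
opening: 0.0003
A [(-2, 95.2), (4, 95.4), (10, 95.5), (16, 95.1), (22, 96.0), (28, 96.3), (34, 96.0), (40, 95.6), (46, 95.6)]
B [(-2, 95.0), (4, 95.5), (10, 95.4), (16, 95.6), (22, 95.3), (28, 95.8), (34, 95.8), (40, 95.4), (46, 95.3)]
C [(-2, 95.3), (4, 95.4), (10, 95.4), (16, 95.3), (22, 95.9), (28, 95.8), (34, 96.2), (40, 95.5), (46, 86.4)]
D [(-2, 95.4), (4, 95.9), (10, 95.6), (16, 95.5), (22, 95.9), (28, 95.5), (34, 96.0), (40, 95.7), (46, 86.4)]
```

View pics/scene9.png

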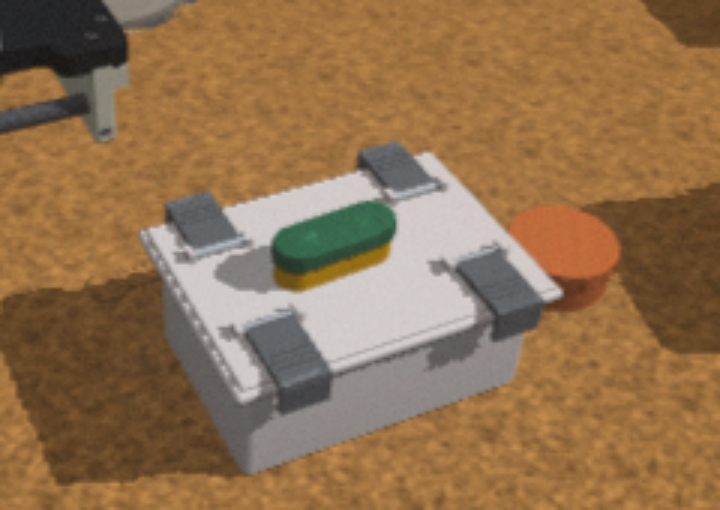

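View pics/top9.png

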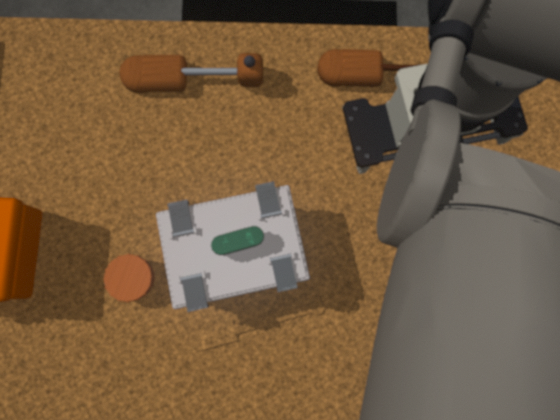

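All four clips are flat: B at (205,222), A at (400,170), D at (500,290) and C at (290,360) in the scene crop. The brush is still in place at (238,240) in the top view, and the arm is clear. Handing in.

```bash
python3 -c "
from cell import robot
print(robot.hand_in())"
```

```text
the job is handed in; nothing more can be done
None
```

All four clips are snapped down and the job is handed in, at about 17 s. I pressed B and D first as one diagonal pair, then A, then C diagonally across from it, using the closed fingertips.

**Last checks:** depth shows every flap flat at 95–96 mm along its length, where shut is 95 mm. The far-side lips (C and D) show outside the rim; the near-side ones (A and B) face away from the camera. The brush has not moved on the lid, and the arm was clear of everything when I handed in. Wrist force at the end of each move never read above about 9 N.

**What didn't go cleanly:** my first press on B stopped about 3 mm high, and after lifting it looked partly open in the picture. I never measured that angle, so B may have sprung back or only been slightly proud. I then pressed D, B again to the full depth, and D once more because its end still stood about 1.5 mm high. All of this was before touching A or C, so the opposite-corner order holds whichever of B or D shut first.

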